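Gauge a bearing ball while holding its carrier

TASK

Pick up the ball carrier by its upright handle block and bring it under the gauge without letting the loose ball leave its pocket, then raise it so that the ball lifts the gauge's sprung foot by about 10 mm, half of its travel, never up against its top stop. Finish while still holding the carrier there in the gripper, level and still, with only the ball touching the gauge's foot and nothing else carrying the carrier. Leave the other things on the bench where they are.

Things in the scene. Friction and masses are not known exactly. Their poses are not given: they have to be found in the camera images.
- carrier: Loose ball carrier, about 0.22 kg: flat aluminium plate 180 x 64 x 6 mm with a black upright handle block at one end and a low round pocket with the ball at the other. Origin: centre of the plate's underside. x runs along the plate from the handle to the pocket, z up. The centre of mass lies about 30 mm from the origin towards the handle.
- carrier_handle (a point): Point to grip, inside the handle block: 60 mm from the carrier's origin along its -x, 33 mm above the plate's underside. The block is 18 mm along the carrier's x, 30 mm along its y, and stands from the plate's top (6 mm) to 51 mm above the underside; it may be gripped either way.
- carrier_pocket (a point): Centre of the pocket's floor (the plate's top, 6 mm above the underside), 60 mm from the origin along the carrier's +x, 120 mm from the handle. The pocket is a raised ring, inner diameter 26 mm, outer 36 mm, rim 4 mm above its floor. The ball can roll about 4 mm inside it and climbs out of it at a tilt of about 45 degrees.
- ball_center (a point): Centre of the loose steel ball, 25 mm in diameter, 64 g, that starts in the pocket. Sitting there, its centre is 18.5 mm and its top 31 mm above the plate's underside.
- gauge: Fixed height gauge: grey base plate 150 x 80 x 14 mm, column 22 mm thick, 276 mm high, and an arm (195 to 217 mm high) holding the sprung plunger above the base. Origin: on the bench top straight below the foot. x points back to the column, whose axis is 90 mm behind the foot; the base reaches 30 mm in front of the foot. z up. The open side is its -x.
- gauge_foot (a point): Centre of the flat underside of the gauge's foot, a steel disc 18 mm in diameter and 6 mm thick; at rest it hangs 150 mm above the bench top, with the arm's fixed sleeve (26 mm in diameter) starting 188 mm above the bench.
- plunger (a joint): Rise of the sprung foot in m: 0 at rest, 0.020 at the top stop. A spring pushes it down with about 1.5 N at rest and 2.7 N at the top, and it falls back when the ball leaves it. A brass pointer on its stem shows the rise on a scale plate above the arm: five ticks 5 mm apart, the lowest at 0.
- eraser: Bystander: cream eraser block 20 x 45 x 14 mm, loose. Origin: centre of its underside.
- bottle_white: Bystander: white bottle with a cap, diameter 45, 96 mm high, loose. Origin: centre of its underside. Just to its left the curved wooden partition between the two benches runs front to back, low in front and rising towards the back; a gripper coming over from the left clears it with the TCP 0.42 m above the bench, 0.45 m from the base axis.
- jar_glass: Bystander: glass jar, diameter 49, 52 mm high, loose. Origin: centre of its underside.

How it is judged:
By the outcome, as a careful person would: the job done as asked, in the order asked, and still so for the second after the job is handed in, while the arm keeps its last pose, push and grip.
It also fails if it takes over 58 s, if anything falls off the work surface, if the arm or the gripper's body presses on something with over 40 N, if the wrist force passes 120 N, or if a joint passes its speed limit or range.

ROBOT

A 6-joint arm with a two-finger parallel gripper is mounted at the origin on a cart in front of the work surface, level with it; the furniture and walls round the work are solid. World frame = base frame: x ahead of the robot, y to its left, z up, the work surface at z = 0. Lengths are in m, angles in degrees, forces in N, time in s.
With the tool pointing down it reaches from about 0.3 to 0.75 m from the base axis. Payload 8.5 kg.
Tool frame: the origin (TCP) lies between the finger pads, 19 mm behind the fingertips; this is the grasp point; z points along the fingers, y is the line along which they close (so a half turn about z gives the same grasp; the last joint's range is limited). The gripper opens to 85 mm and grips with 20 to 120 N. Pads are 22 mm wide; open, the fingers measure 114 mm over their backs; the gripper's body (76 mm by 85 mm) begins 54 mm behind the grasp point. The pads swing forward as they close: fully open they stand 13 mm farther back than shut.
Start: joints at [-80.289, 21.807, 74.336, -0, 83.858, -12.336], TCP at [0.206, -0.51, 0.25] pointing down, gripper open.
Joint ranges: [-178.18, 178.18], [-50.72, 133.34], [12.68, 142.11], [-81.47, 261.47], [9.98, 163.14], [-165.26, 165.26]. Speed limits (degrees/s): [136.94, 136.94, 180, 180, 180, 180].

INTERFACE

Orientations are given as a 3x3 rotation matrix whose columns are the frame's x, y, z axes.
In Python, from rig import env gives the robot as it stands.
- The arm moves only by the tool arm_command, never from a script. Its argument "deltas" is a list of rows, each an object of numbers: "rx", "ry", "rz": the turn, a rotation vector about the tool's x, y, z in rad; "dx", "dy", "dz": the shift along the tool's x, y, z in m; "fingers": the finger opening in m, from 0 to 0.0854. In form: [{"rx": .., "ry": .., "rz": .., "dx": .., "dy": .., "dz": .., "fingers": ..}, ...]. A call has 1 to 12 rows; each row shifts and turns the commanded pose from where the row before left it, along the tool's axes as they then stand; what a row does not reach is not made up. A row lasts 1/10 s, in which the tool goes at most 50 mm and 8.59 degrees, less where a joint would pass 70% of its speed; a pose out of reach is approached as far as the arm can. A call is refused whole if a number of a shift passes 0.05 or a number of a turn 0.15, either way. A call with a gripper value outside its range is refused whole. The fingers move at their own pace and stop on an object; "squeeze" is the grip in N (left out, the last holds). Time passes only in rows, so rows that do not move let the fingers close. It gives the time, the measured TCP pose, the force, the opening and the grip force at its end, in the units of the state.
- env.observe(): the state, without advancing time (a new reading comes with each control period).
- env.get_image(name): name is "side" or "top" or "wrist"; returns a dict with "color" (420x560x3 uint8, blue, green, red), "camera_matrix" (3x3 intrinsics, pixels), "eye" and "orientation" of the camera in the world. Camera axes: x right, y up, looking along -z (the intrinsics and any distortion apply to the point x, -y, -z); pixel columns grow to the right and rows downward; lengths in m; the calibration is good to about 2 mm. A picture is of the moment at which its call begins. There is no depth.
- env.close_job(): hands the job in; it is judged then, once.
Trained networks look in a picture, given as the dict that the camera call returned (one of the last four; its "shot" number tells which), for a name from the list of things; names that differ only in an ending like _2 or _b are one class to them, and where a whole thing is asked for, a point or a joint stands for the part that bears it (a point fixed in the world has none). Each returns a list of dicts, best first, with "p" (0 to 1); they miss things now and then, are a little off and sometimes report something else, mostly with a low value. They report only what shows in the picture. A call takes as long as a camera call.
- env.look_for(query, picture): "box" ([left, top, right, bottom] in pixels, round what is visible of it).
- env.tip_of(query, picture): "location" ([column, row] in pixels: a listed point, or the origin of a listed thing).
The state is a dict: "time_s": time; "q": joint angles; "qvel": joint speeds; "joint_efforts": joint torques, N m; "position": TCP position; "tool_rot": TCP orientation; "ft_force": force on the tool from outside, world axes, zero at the start; "wrist_torque": the same for the moment, N m; "grip_width": finger opening in m; "gripper_force": force on a finger pad.
Only numpy, scipy, OpenCV 4.12 (cv2) and the standard library are available. Lean on these libraries where they do the work, as an engineer would, in place of code of your own. Each camera call takes 0.05 s, during which the arm holds its last target. There are 200 camera calls.

## Working session

There is one attempt and no reset: what is moved stays moved. The work goes in short steps, Python scripts to look and compute and a tool call to move; the robot and the scene stay as the last step left them, time stands still between calls to the robot, and variables do not carry over. Pictures are saved under pics/ and viewed, at most 10 in all, crops included, and the job is handed in when it is done.

Besides the shell and the picture viewer there is one more tool, called after ">>>" in YAML: its name, and indented under it one key for each argument. arm_command: Moves the arm, as the interface text tells. Its arguments: {"type":"object","properties":{"deltas":{"type":"array"},"squeeze":{"type":"number"}},"required":["deltas"]}

```bash
mkdir -p pics; cat > h.py <<'E'
import numpy as np, cv2
from rig import env
def ray(pic,px):
    K=np.array(pic["camera_matrix"]);d=np.linalg.inv(K)@np.array([px[0],px[1],1.]);d=np.array([d[0],-d[1],-d[2]])
    return np.array(pic["eye"]),np.array(pic["orientation"])@d
def at_z(pic,px,z):
    e,d=ray(pic,px);return e+d*(z-e[2])/d[2]
def tri(obs):
    A=np.zeros((3,3));b=np.zeros(3)
    for p,px in obs:
        e,d=ray(p,px);d=d/np.linalg.norm(d);M=np.eye(3)-np.outer(d,d);A+=M;b+=M@e
    X=np.linalg.solve(A,b)
    return X,[round(float(np.linalg.norm(np.cross(X-ray(p,px)[0],ray(p,px)[1]/np.linalg.norm(ray(p,px)[1])))),4) for p,px in obs]
def proj(pic,X):
    c=np.array(pic["orientation"]).T@(np.array(X)-np.array(pic["eye"]));u=np.array(pic["camera_matrix"])@np.array([c[0],-c[1],-c[2]]);return u[:2]/u[2]
E
python3 - <<'E'
from h import *
np.set_printoptions(precision=3,suppress=True)
P={n:env.get_image(n) for n in("side","top","wrist")}
print({k:P["top"][k] for k in P["top"] if k!="color"})
print(P["side"]["eye"])
cv2.imwrite("pics/a.png",cv2.resize(np.hstack([P["side"]["color"],P["top"]["color"]]),(800,300)))
for q in ["carrier","carrier_handle","carrier_pocket","ball_center","gauge","gauge_foot","eraser","bottle_white","jar_glass"]:
    for n in P:
        r=env.tip_of(q,P[n])[:2]; print(q,n,[(round(x["p"],2),np.round(x["location"],1).tolist()) for x in r])
for n in P: cv2.imwrite(f"pics/{n}0.png",P[n]["color"])
print(env.observe())
E
```

```text
{'camera_matrix': array([[388.802,   0.   , 286.142],
       [  0.   , 388.802, 208.44 ],
       [  0.   ,   0.   ,   1.   ]]), 'eye': array([ 0.507, -0.198,  0.981]), 'orientation': array([[-0.008,  0.999, -0.052],
       [-1.   , -0.008,  0.003],
       [ 0.002,  0.052,  0.999]]), 'shot': 2}
[0.331 0.568 0.427]
carrier side [(0.77, [300.6, 229.7])]
carrier top [(0.65, [338.5, 203.0])]
carrier wrist []
carrier_handle side [(0.81, [324.6, 218.9])]
carrier_handle top [(0.8, [333.3, 227.7])]
carrier_handle wrist []
carrier_pocket side [(0.55, [276.4, 217.2])]
carrier_pocket top [(0.84, [339.4, 178.4])]
carrier_pocket wrist []
ball_center side [(0.49, [275.9, 216.3])]
ball_center top [(0.64, [343.1, 180.3])]
ball_center wrist []
gauge side [(0.63, [260.4, 266.7])]
gauge top [(0.79, [264.1, 191.2])]
gauge wrist []
gauge_foot side [(0.74, [255.3, 192.3])]
gauge_foot top [(0.43, [273.0, 250.3])]
gauge_foot wrist []
eraser side [(0.68, [338.3, 268.9])]
eraser top [(0.41, [272.5, 249.3])]
eraser wrist []
bottle_white side []
bottle_white top [(0.83, [203.3, 214.8]), (0.73, [339.8, 182.0])]
bottle_white wrist []
jar_glass side []
jar_glass top [(0.84, [210.3, 246.4])]
jar_glass wrist []
{'time_s': 1.5, 'q': array([-80.289,  21.805,  74.336,   0.001,  83.859, -12.335]), 'qvel': array([-0.024, -0.033,  0.099,  0.034, -0.125, -0.045]), 'joint_efforts': array([  0.002, -44.831, -23.146,  -0.   ,   0.001,  -0.   ]), 'position': array([ 0.206, -0.51 ,  0.25 ]), 'tool_rot': array([[ 0.927,  0.375,  0.   ],
       [ 0.375, -0.927,  0.   ],
       [ 0.   ,  0.   , -1.   ]]), 'ft_force': array([-0.221,  0.273, -0.131]), 'wrist_torque': array([-0.009,  0.007,  0.047]), 'gripper_force': 0.0, 'grip_width': 0.0855925118197333}
```

View pics/top0.png

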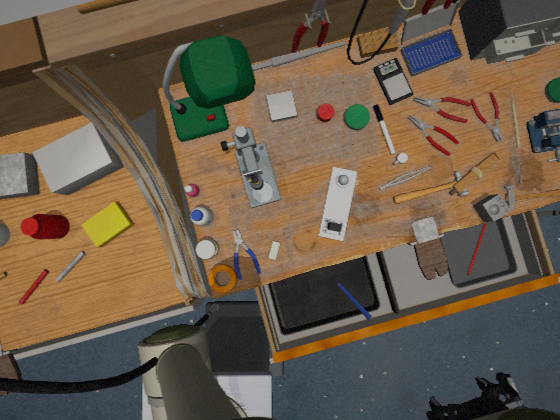

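View pics/side0.png

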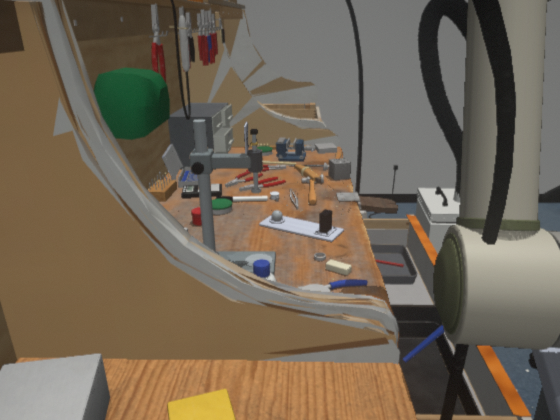

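```bash
cat > m.py <<'E'
E
python3 - <<'E'
from h import *
np.set_printoptions(precision=4,suppress=True)
P={n:env.get_image(n) for n in("side","top")}
s,t=P["side"],P["top"]
for q,a,b in [("carrier",(300.6,229.7),(338.5,203)),("handle",(324.6,218.9),(333.3,227.7)),("pocket",(276.4,217.2),(339.4,178.4)),("ball",(275.9,216.3),(343.1,180.3)),("gauge",(260.4,266.7),(264.1,191.2))]:
    print(q,*tri([(s,a),(t,b)]))
for q,b,z in [("handle",(333.3,227.7),.033),("pocket",(339.4,178.4),.006),("ball",(343.1,180.3),.0185),("carrier",(338.5,203),0),("gauge",(264.1,191.2),0),("bottle",(203.3,214.8),0),("jar",(210.3,246.4),0),("eraser",(272.5,249.3),0)]: print(q,at_z(t,b,z))
for q,b,z in [("handle",(324.6,218.9),.033),("ball",(275.9,216.3),.0185),("foot",(255.3,192.3),.15),("gauge",(260.4,266.7),0),("eraser",(338.3,268.9),0)]: print("side",q,at_z(s,b,z))
E
```

```text
carrier [ 0.571  -0.3338 -0.0046] [0.0002, 0.0002]
handle [ 0.5108 -0.314   0.0368] [0.0023, 0.0023]
pocket [ 0.629  -0.3342  0.019 ] [0.0019, 0.0019]
ball [ 0.6284 -0.3425  0.0176] [0.0023, 0.0023]
gauge [ 0.6006 -0.1458 -0.0008] [0.0018, 0.0018]
handle [ 0.5085 -0.315   0.033 ]
pocket [ 0.6326 -0.3356  0.006 ]
ball [ 0.6261 -0.3429  0.0185]
carrier [ 0.5708 -0.3332  0.    ]
gauge [ 0.6023 -0.1453  0.    ]
bottle [0.5438 0.0084 0.    ]
jar [ 0.4642 -0.0094  0.    ]
eraser [ 0.4557 -0.1656  0.    ]
side handle [ 0.5148 -0.322   0.033 ]
side ball [ 0.63   -0.3401  0.0185]
side foot [ 0.601  -0.1396  0.15  ]
side gauge [ 0.5982 -0.1447  0.    ]
side eraser [ 0.4568 -0.1763  0.    ]
```

>>> arm_command:
  deltas:
    - {"dx": 0.02,"dy": -0.004,"dz": 0.0}
    - {"dx": 0.04,"dy": -0.0075,"dz": 0.005}
    - {"dx": 0.04,"dy": -0.0075,"dz": 0.005}
    - {"dx": 0.04,"dy": -0.0075,"dz": 0.005}
    - {"dx": 0.04,"dy": -0.0075,"dz": 0.005}
    - {"dx": 0.04,"dy": -0.0075,"dz": 0.005}
    - {"dx": 0.04,"dy": -0.0075,"dz": 0.005}
    - {"dx": 0.04,"dy": -0.0075,"dz": 0.005}
    - {"dx": 0.035,"dy": -0.007,"dz": 0.005}
    - {"dx": 0.02,"dy": -0.003,"dz": 0.0}
    - {"rz": -0.147}
    - {"rz": -0.147}

```text
invalid input
```

>>> arm_command:
  deltas:
    - {"rz": -0.147}
    - {"rz": -0.147}
    - {"rz": -0.147}
    - {"rz": -0.147}
    - {"rz": -0.147}
    - {}
    - {}

```text
invalid input
```

```bash
python3 - <<'E'
from h import *
np.set_printoptions(precision=4,suppress=True)
P={n:env.get_image(n) for n in("side","top","wrist")}
cv2.imwrite("pics/w1.png",P["wrist"]["color"])
print(env.observe()["position"],env.observe()["tool_rot"],P["wrist"]["eye"])
for q,z in [("carrier",0),("carrier_handle",.033),("carrier_pocket",.006),("ball_center",.0185),("gauge_foot",.15),("gauge",0)]:
    for n in P:
        r=env.tip_of(q,P[n])[:1]
        for x in r: print(q,n,round(x["p"],2),np.round(x["location"],1),at_z(P[n],x["location"],z))
E
```

```text
[ 0.2064 -0.5098  0.25  ] [[ 0.9269  0.3754 -0.    ]
 [ 0.3754 -0.9269  0.    ]
 [-0.     -0.     -1.    ]] [ 0.2809 -0.4797  0.374 ]
carrier side 0.87 [298.6 230.1] [ 0.572  -0.3211  0.    ]
carrier top 0.85 [335.6 202. ] [ 0.5734 -0.3259  0.    ]
carrier_handle side 0.75 [322.9 218.2] [ 0.5191 -0.3247  0.033 ]
carrier_handle top 0.95 [334.3 230.9] [ 0.5007 -0.3173  0.033 ]
carrier_pocket side 0.62 [274.6 219.3] [ 0.6367 -0.3505  0.006 ]
carrier_pocket top 0.82 [338.3 178.5] [ 0.6323 -0.3328  0.006 ]
ball_center side 0.5 [274.8 217. ] [ 0.6312 -0.3357  0.0185]
ball_center top 0.39 [341.9 179. ] [ 0.6294 -0.34    0.0185]
gauge_foot side 0.47 [255.9 193.6] [ 0.5977 -0.1337  0.15  ]
gauge side 0.8 [259.3 264.8] [ 0.6027 -0.151   0.    ]
gauge top 0.73 [263.9 190.9] [ 0.6031 -0.1448  0.    ]
```

View pics/w1.png

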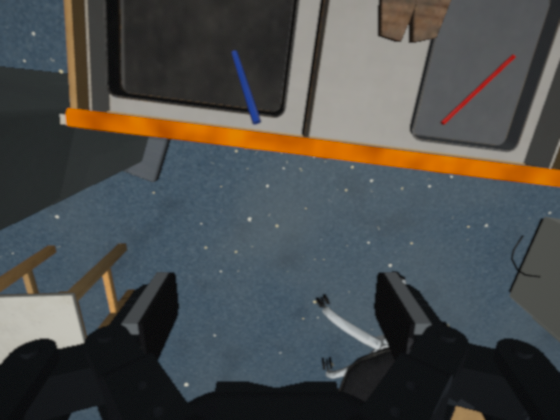

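>>> arm_command:
  deltas:
    - {"rx": 0,"ry": 0,"rz": 0,"dx": 0.02,"dy": -0.004,"dz": 0.0,"fingers": 0.085}
    - {"rx": 0,"ry": 0,"rz": 0,"dx": 0.04,"dy": -0.0075,"dz": 0.005,"fingers": 0.085}
    - {"rx": 0,"ry": 0,"rz": 0,"dx": 0.04,"dy": -0.0075,"dz": 0.005,"fingers": 0.085}
    - {"rx": 0,"ry": 0,"rz": 0,"dx": 0.04,"dy": -0.0075,"dz": 0.005,"fingers": 0.085}
    - {"rx": 0,"ry": 0,"rz": 0,"dx": 0.04,"dy": -0.0075,"dz": 0.005,"fingers": 0.085}
    - {"rx": 0,"ry": 0,"rz": 0,"dx": 0.04,"dy": -0.0075,"dz": 0.005,"fingers": 0.085}
    - {"rx": 0,"ry": 0,"rz": 0,"dx": 0.04,"dy": -0.0075,"dz": 0.005,"fingers": 0.085}
    - {"rx": 0,"ry": 0,"rz": 0,"dx": 0.04,"dy": -0.0075,"dz": 0.005,"fingers": 0.085}
    - {"rx": 0,"ry": 0,"rz": 0,"dx": 0.035,"dy": -0.007,"dz": 0.005,"fingers": 0.085}
    - {"rx": 0,"ry": 0,"rz": 0,"dx": 0.02,"dy": -0.003,"dz": 0.0,"fingers": 0.085}
    - {"rx": 0,"ry": 0,"rz": -0.147,"dx": 0,"dy": 0,"dz": 0,"fingers": 0.085}
    - {"rx": 0,"ry": 0,"rz": -0.147,"dx": 0,"dy": 0,"dz": 0,"fingers": 0.085}

```text
time_s: 3.85
position: [0.5111, -0.3143, 0.2098]
tool_rot: [[0.774, 0.634, -0.0], [0.634, -0.774, 0.0], [-0.0, -0.0, -1.0]]
ft_force: [0.2, -0.7, 0.7]
grip_width: 0.0853
gripper_force: 0.0
```

>>> arm_command:
  deltas:
    - {"rx": 0,"ry": 0,"rz": -0.147,"dx": 0,"dy": 0,"dz": 0,"fingers": 0.085}
    - {"rx": 0,"ry": 0,"rz": -0.147,"dx": 0,"dy": 0,"dz": 0,"fingers": 0.085}
    - {"rx": 0,"ry": 0,"rz": -0.147,"dx": 0,"dy": 0,"dz": 0,"fingers": 0.085}
    - {"rx": 0,"ry": 0,"rz": -0.147,"dx": 0,"dy": 0,"dz": 0,"fingers": 0.085}
    - {"rx": 0,"ry": 0,"rz": -0.147,"dx": 0,"dy": 0,"dz": 0,"fingers": 0.085}
    - {"rx": 0,"ry": 0,"rz": 0,"dx": 0,"dy": 0,"dz": 0,"fingers": 0.085}
    - {"rx": 0,"ry": 0,"rz": 0,"dx": 0,"dy": 0,"dz": 0,"fingers": 0.085}

```text
time_s: 4.55
position: [0.5105, -0.3149, 0.21]
tool_rot: [[0.16, 0.987, -0.0], [0.987, -0.16, 0.0], [0.0, -0.0, -1.0]]
ft_force: [0.5, 0.4, -0.3]
grip_width: 0.0849
gripper_force: 0.0
```

```bash
cat > look.py <<'E'
from h import *
import sys
np.set_printoptions(precision=4,suppress=True)
P={n:env.get_image(n) for n in("side","top","wrist")}
for n in P: cv2.imwrite(f"pics/{n}_{sys.argv[1]}.png",P[n]["color"])
o=env.observe();print(o["time_s"],o["position"],o["tool_rot"],P["wrist"]["eye"])
zo=float(sys.argv[2])
for q,z in [("carrier",zo),("carrier_handle",zo+.033),("carrier_pocket",zo+.006),("ball_center",zo+.0185),("gauge_foot",.15),("gauge",0)]:
    for n in P:
        r=env.tip_of(q,P[n])[:1]
        for x in r: print(q,n,round(x["p"],2),np.round(x["location"],1),at_z(P[n],x["location"],z))
E
python3 look.py 2 0
```

```text
4.7 [ 0.5105 -0.3149  0.21  ] [[ 0.1586  0.9873 -0.    ]
 [ 0.9873 -0.1586  0.    ]
 [ 0.     -0.     -1.    ]] [ 0.5237 -0.236   0.334 ]
carrier side 0.67 [298.6 228.8] [ 0.5737 -0.3277 -0.    ]
carrier wrist 0.8 [338.8 184.4] [ 0.572  -0.3297  0.    ]
carrier_handle side 0.56 [322.5 215.7] [ 0.5229 -0.3378  0.033 ]
carrier_handle top 0.85 [334.2 226.9] [ 0.5104 -0.3172  0.033 ]
carrier_handle wrist 0.94 [278.7 193.4] [ 0.5122 -0.3201  0.033 ]
carrier_pocket side 0.82 [275.2 216.8] [ 0.6398 -0.3647  0.006 ]
carrier_pocket top 0.63 [339. 181.] [ 0.626  -0.3345  0.006 ]
ball_center side 0.57 [275.2 216.3] [ 0.6315 -0.3397  0.0185]
ball_center top 0.64 [346.5 179.5] [ 0.628  -0.3514  0.0185]
ball_center wrist 0.84 [403.2 191.6] [ 0.6293 -0.3414  0.0185]
gauge_foot side 0.81 [255.9 194.7] [ 0.5958 -0.1286  0.15  ]
gauge side 0.92 [260.3 266. ] [ 0.5993 -0.1471  0.    ]
gauge top 0.86 [260.8 191.7] [ 0.6011 -0.1369  0.    ]
```

View pics/wrist_2.png

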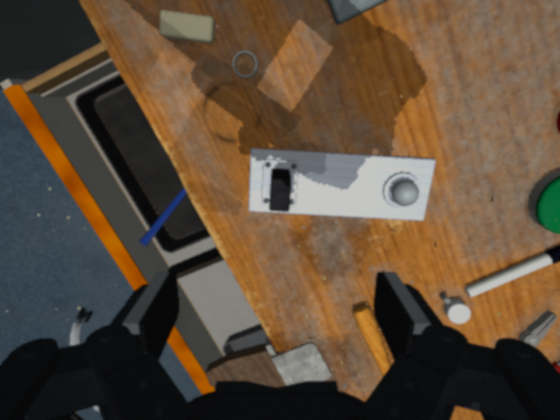

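```bash
python3 - <<'E'
from h import *
np.set_printoptions(precision=4,suppress=True)
w=env.get_image("wrist")
im=w["color"]; hsv=cv2.cvtColor(im,cv2.COLOR_BGR2HSV)
c=np.array([at_z(w,p,.006) for p in [(251,149),(436,157.5),(426,220),(249,211)]])
print(c[:,:2],c.mean(0),np.linalg.norm(c-np.roll(c,-1,0),axis=1))
m=((hsv[...,1]<60)&(hsv[...,2]>60)).astype(np.uint8)
m[:130]=0;m[240:]=0;m[:,:230]=0;m[:,450:]=0
n,l,s,_=cv2.connectedComponentsWithStats(m);k=1+s[1:,4].argmax()
cn,_=cv2.findContours((l==k).astype(np.uint8),0,2);pts=max(cn,key=cv2.contourArea)[:,0]
W=np.array([at_z(w,p,.006)[:2] for p in pts.astype(float)],np.float32)*1000
r=cv2.minAreaRect(W);print(r,s[k])
g=cv2.cvtColor(im,cv2.COLOR_BGR2GRAY)
cv2.imwrite("pics/c.png",cv2.resize(im[140:230,240:440],None,fx=4,fy=4,interpolation=cv2.INTER_CUBIC))
for X in [(0,0)]: pass
c0=np.array([.5715,-.3275]);
E
```

```text
[[ 0.4919 -0.2799]
 [ 0.6663 -0.316 ]
 [ 0.6553 -0.3791]
 [ 0.4786 -0.3411]] [ 0.573 -0.329  0.006] [0.1781 0.0641 0.1807 0.0627]
((572.0158081054688, -329.3759460449219), (65.58583068847656, 179.85250854492188), 77.48370361328125) [  248   148   188    73 10829]
```

View pics/c.png

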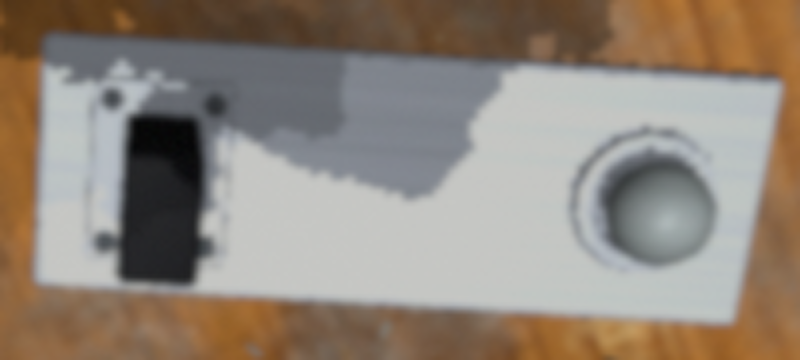

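>>> arm_command:
  deltas:
    - {"rx": 0,"ry": 0,"rz": 0.05,"dx": -0.0015,"dy": 0.003,"dz": 0.01,"fingers": 0.085}
    - {"rx": 0,"ry": 0,"rz": 0,"dx": 0,"dy": 0,"dz": 0.03,"fingers": 0.085}
    - {"rx": 0,"ry": 0,"rz": 0,"dx": 0,"dy": 0,"dz": 0.035,"fingers": 0.07}
    - {"rx": 0,"ry": 0,"rz": 0,"dx": 0,"dy": 0,"dz": 0.035,"fingers": 0.06}
    - {"rx": 0,"ry": 0,"rz": 0,"dx": 0,"dy": 0,"dz": 0.03,"fingers": 0.05}
    - {"rx": 0,"ry": 0,"rz": 0,"dx": 0,"dy": 0,"dz": 0.02,"fingers": 0.05}
    - {"rx": 0,"ry": 0,"rz": 0,"dx": 0,"dy": 0,"dz": 0.01,"fingers": 0.05}
    - {"rx": 0,"ry": 0,"rz": 0,"dx": 0,"dy": 0,"dz": 0.003,"fingers": 0.05}
    - {"rx": 0,"ry": 0,"rz": 0,"dx": 0,"dy": 0,"dz": 0,"fingers": 0.05}

```text
time_s: 6.55
position: [0.5135, -0.3171, 0.0375]
tool_rot: [[0.205, 0.979, 0.001], [0.979, -0.205, -0.001], [-0.0, 0.001, -1.0]]
ft_force: [-0.6, 0.6, 0.3]
grip_width: 0.0498
gripper_force: 0.0
```

```bash
python3 look.py 3 0
```

```text
6.7 [ 0.5137 -0.3172  0.0382] [[ 0.2055  0.9787  0.0015]
 [ 0.9787 -0.2055 -0.0014]
 [-0.001   0.0017 -1.    ]] [ 0.5304 -0.2388  0.1621]
carrier side 0.77 [297.6 228.7] [ 0.576  -0.3276  0.    ]
carrier top 0.68 [203. 216.] [0.5408 0.0091 0.    ]
carrier_handle side 0.57 [323.5 215.3] [ 0.5213 -0.3406  0.033 ]
carrier_handle top 0.88 [333.3 230. ] [ 0.5029 -0.3149  0.033 ]
carrier_handle wrist 0.78 [272.8 293.3] [ 0.5123 -0.3182  0.033 ]
carrier_pocket side 0.7 [276.9 221.4] [ 0.628  -0.3406  0.006 ]
carrier_pocket top 0.65 [340.6 179.6] [ 0.6295 -0.3385  0.006 ]
carrier_pocket wrist 0.84 [512.1 261.4] [ 0.631  -0.3418  0.006 ]
ball_center side 0.44 [277.9 217.8] [ 0.6231 -0.3332  0.0185]
ball_center top 0.5 [341.4 182.2] [ 0.6214 -0.3386  0.0185]
ball_center wrist 0.67 [530.1 272.3] [ 0.6313 -0.3412  0.0185]
gauge_foot side 0.77 [254.6 194.9] [ 0.5977 -0.1271  0.15  ]
gauge side 0.7 [260.9 266.4] [ 0.5977 -0.146   0.    ]
gauge top 0.69 [261.7 193.1] [ 0.5975 -0.1392  0.    ]
```

View pics/wrist_3.png

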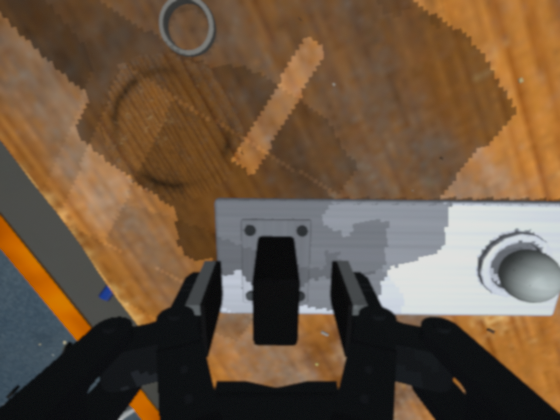

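>>> arm_command:
  deltas:
    - {"rx": 0,"ry": 0,"rz": 0,"dx": 0,"dy": 0,"dz": 0,"fingers": 0.03}
    - {"rx": 0,"ry": 0,"rz": 0,"dx": 0,"dy": 0,"dz": 0,"fingers": 0.02}
    - {"rx": 0,"ry": 0,"rz": 0,"dx": 0,"dy": 0,"dz": 0,"fingers": 0.01}
    - {"rx": 0,"ry": 0,"rz": 0,"dx": 0,"dy": 0,"dz": 0,"fingers": 0.005}
    - {"rx": 0,"ry": 0,"rz": 0,"dx": 0,"dy": 0,"dz": 0,"fingers": 0.005}
    - {"rx": 0,"ry": 0,"rz": 0,"dx": 0,"dy": 0,"dz": 0,"fingers": 0.005}
  squeeze: 80

```text
time_s: 8.2
position: [0.5134, -0.3169, 0.0372]
tool_rot: [[0.206, 0.979, 0.0], [0.979, -0.206, -0.0], [-0.0, 0.0, -1.0]]
ft_force: [0.2, 0.0, 3.9]
grip_width: 0.0172
gripper_force: 78.7
```

```bash
python3 -c "
from rig import env
o=env.observe()
for k in o: print(k,o[k])"
```

```text
time_s 8.2
q [-4.29198526e+01  3.96369740e+01  8.10723659e+01  9.77145792e-04
  5.92650366e+01 -3.10583007e+01]
qvel [-0.03028309  0.0070218   0.01529734 -0.06705464 -0.01234703  0.09355202]
joint_efforts [ 1.34436743e-02 -5.24988878e+01 -1.63213170e+01 -1.97669060e-02
 -2.04704935e-02 -1.82491302e-02]
position [ 0.51335285 -0.31691187  0.03721783]
tool_rot [[ 2.05556077e-01  9.78645281e-01  3.37480826e-04]
 [ 9.78645314e-01 -2.05555983e-01 -2.93807012e-04]
 [-2.18161643e-04  3.90667846e-04 -9.99999900e-01]]
ft_force [0.23576866 0.0104068  3.89173255]
wrist_torque [0.00563382 0.0497641  0.00108945]
gripper_force 78.66512060165405
grip_width 0.017234048348486797
```

>>> arm_command:
  deltas:
    - {"rx": 0,"ry": 0,"rz": 0,"dx": 0,"dy": 0,"dz": -0.003,"fingers": 0.005}
    - {"rx": 0,"ry": 0,"rz": 0,"dx": 0,"dy": 0,"dz": -0.007,"fingers": 0.005}
    - {"rx": 0,"ry": 0,"rz": 0,"dx": 0,"dy": 0,"dz": -0.01,"fingers": 0.005}
    - {"rx": 0,"ry": 0,"rz": 0,"dx": 0,"dy": 0,"dz": -0.013,"fingers": 0.005}
    - {"rx": 0,"ry": 0,"rz": 0,"dx": 0,"dy": 0,"dz": -0.013,"fingers": 0.005}
    - {"rx": 0,"ry": 0,"rz": 0,"dx": 0,"dy": 0,"dz": -0.013,"fingers": 0.005}
    - {"rx": 0,"ry": 0,"rz": 0,"dx": 0,"dy": 0,"dz": -0.01,"fingers": 0.005}
    - {"rx": 0,"ry": 0,"rz": 0,"dx": 0,"dy": 0,"dz": -0.005,"fingers": 0.005}
    - {"rx": 0,"ry": 0,"rz": 0,"dx": 0,"dy": 0,"dz": -0.001,"fingers": 0.005}
    - {"rx": 0,"ry": 0,"rz": 0,"dx": 0,"dy": 0,"dz": 0,"fingers": 0.005}
    - {"rx": 0,"ry": 0,"rz": 0,"dx": 0,"dy": 0,"dz": 0,"fingers": 0.005}

```text
time_s: 9.3
position: [0.513, -0.3166, 0.1114]
tool_rot: [[0.206, 0.979, -0.001], [0.979, -0.206, 0.001], [0.001, -0.001, -1.0]]
ft_force: [-0.2, -0.3, -3.2]
grip_width: 0.0172
gripper_force: 78.2
```

```bash
python3 look.py 4 0.075; python3 - <<'E'
from h import *
np.set_printoptions(precision=4,suppress=True)
o=env.observe();print(o["wrist_torque"],o["ft_force"],o["gripper_force"])
a=[cv2.imread(f"pics/{x}.png") for x in("wrist_3","wrist_4")]
s=cv2.imread("pics/side_4.png")[150:290,220:360]
cv2.imwrite("pics/d.png",np.hstack([cv2.resize(a[1],(400,300)),cv2.resize(s,(300,300))]))
# shift of handle/plate corner features in wrist frame before/after
g=[cv2.cvtColor(x,cv2.COLOR_BGR2GRAY) for x in a]
for (u,v) in [(217,200),(250,230),(303,230),(555,202),(505,262)]:
    if u>540:u=535
    T=g[0][v-14:v+14,u-14:u+14];R=g[1][v-40:v+40,max(u-40,0):u+40]
    r=cv2.matchTemplate(R,T,cv2.TM_CCOEFF_NORMED);_,mx,_,l=cv2.minMaxLoc(r);print((u,v),round(mx,2),l[0]+14-40,l[1]+14-40)
E
```

```text
9.45 [ 0.5131 -0.3167  0.1115] [[ 0.2055  0.9787 -0.0007]
 [ 0.9787 -0.2055  0.0006]
 [ 0.0005 -0.0008 -1.    ]] [ 0.5301 -0.2386  0.2355]
carrier side 0.64 [299.1 198.2] [ 0.5709 -0.3211  0.075 ]
carrier top 0.42 [275.6 250.7] [ 0.4563 -0.1752  0.075 ]
carrier_handle side 0.67 [326.7 182.9] [ 0.5159 -0.34    0.108 ]
carrier_handle top 0.83 [336.6 223.7] [ 0.5173 -0.3133  0.108 ]
carrier_handle wrist 0.91 [277.3 293. ] [ 0.5138 -0.3169  0.108 ]
carrier_pocket side 0.88 [273.5 191.9] [ 0.6306 -0.3285  0.081 ]
carrier_pocket top 0.6 [345.8 177. ] [ 0.626  -0.3399  0.081 ]
carrier_pocket wrist 0.95 [513.6 262.5] [ 0.6298 -0.3407  0.081 ]
ball_center side 0.64 [273.7 185.6] [ 0.6317 -0.3342  0.0935]
ball_center top 0.39 [346.8 174.6] [ 0.6299 -0.3404  0.0935]
ball_center wrist 0.66 [529.1 274.7] [ 0.6288 -0.3404  0.0935]
gauge_foot side 0.73 [256.4 192.1] [ 0.5995 -0.141   0.15  ]
gauge_foot top 0.21 [206.8 249.1] [ 0.4651 -0.0308  0.15  ]
gauge side 0.9 [258.6 268.5] [ 0.5992 -0.1374  0.    ]
gauge top 0.73 [263.2 192.5] [ 0.599 -0.143  0.   ]
gauge wrist 0.31 [516.9 263. ] [ 0.6845 -0.3952  0.    ]
[ 0.0204  0.1835 -0.0543] [-0.158   0.1586 -2.8703] 78.15336227416992
(217, 200) 0.58 26 2
(250, 230) 0.98 0 2
(303, 230) 0.99 0 1
(535, 202) 0.98 4 0
(505, 262) 0.99 1 1
```

View pics/d.png

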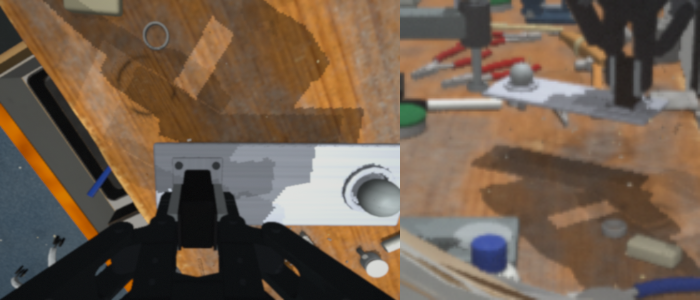

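```bash
python3 - <<'E'
from h import *
t=cv2.imread("pics/top0.png")[115:215,220:290];s=cv2.imread("pics/side_4.png")[110:280,180:290]
f=lambda a,k:cv2.resize(a,None,fx=k,fy=k,interpolation=cv2.INTER_CUBIC)
a=f(t,5.5);b=f(s,3.5);H=600
pad=lambda x:cv2.copyMakeBorder(x,0,H-x.shape[0],0,0,0)
print(a.shape,b.shape);cv2.imwrite("pics/e.png",np.hstack([pad(a),pad(b)]))
E
```

```text
(550, 385, 3) (595, 385, 3)
```

View pics/e.png

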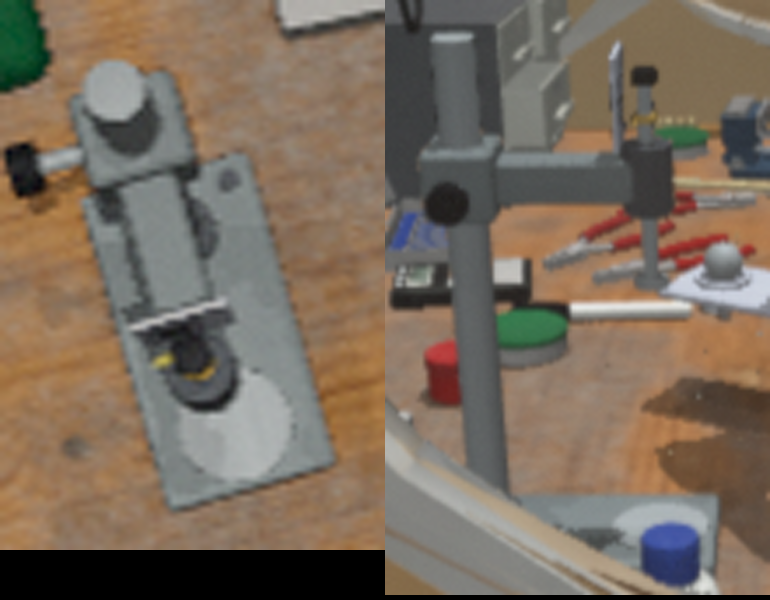

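```bash
python3 - <<'E'
from h import *
np.set_printoptions(precision=4,suppress=True)
t=env.get_image("top");s=env.get_image("side")
c=lambda u,v:(220+u/5.5-.4,115+v/5.5-.4)
F1,F2,B=[at_z(t,c(*p),.014)[:2] for p in [(172,508),(332,462),(250,155)]]
print(F1,F2,B,np.linalg.norm(F1-F2),np.linalg.norm(F2-B))
ax=(B-F2)/np.linalg.norm(B-F2); print("axis",ax,np.degrees(np.arctan2(ax[1],ax[0])),"origin",(F1+F2)/2+.03*ax)
print("anvil",at_z(t,c(236,425),.014),"sleeve",at_z(t,c(202,370),.217),"column",at_z(t,c(115,90),.276)[:2]-.09*ax)
p=(255.5,192)
for z in(.15,): print("side",at_z(s,p,z))
e,d=ray(s,p)
for y in(-.135,-.14,-.145,-.15): print(y,e+d*(y-e[1])/d[1])
E
```

```text
[ 0.5618 -0.1129] [ 0.5821 -0.1854] [ 0.723  -0.1491] 0.07535756240795823 0.1454863023253653
axis [0.9682 0.25  ] 14.479572208129374 origin [ 0.601  -0.1417]
anvil [ 0.5993 -0.142   0.014 ] sleeve [ 0.5998 -0.1417  0.217 ] column [ 0.5995 -0.14  ]
side [ 0.6012 -0.1411  0.15  ]
-0.135 [ 0.5988 -0.135   0.1524]
-0.14 [ 0.6007 -0.14    0.1504]
-0.145 [ 0.6027 -0.145   0.1485]
-0.15 [ 0.6046 -0.15    0.1465]
```

>>> arm_command:
  deltas:
    - {"rx": 0,"ry": 0,"rz": 0,"dx": 0.007,"dy": -0.0025,"dz": 0,"fingers": 0.005}
    - {"rx": 0,"ry": 0,"rz": 0,"dx": 0.0135,"dy": -0.005,"dz": 0,"fingers": 0.005}
    - {"rx": 0,"ry": 0,"rz": 0,"dx": 0.02,"dy": -0.0075,"dz": 0,"fingers": 0.005}
    - {"rx": 0,"ry": 0,"rz": 0,"dx": 0.027,"dy": -0.01,"dz": 0,"fingers": 0.005}
    - {"rx": 0,"ry": 0,"rz": 0,"dx": 0.027,"dy": -0.01,"dz": 0,"fingers": 0.005}
    - {"rx": 0,"ry": 0,"rz": 0,"dx": 0.027,"dy": -0.01,"dz": 0,"fingers": 0.005}
    - {"rx": 0,"ry": 0,"rz": 0,"dx": 0.027,"dy": -0.01,"dz": 0,"fingers": 0.005}
    - {"rx": 0,"ry": 0,"rz": 0,"dx": 0.02,"dy": -0.0075,"dz": 0,"fingers": 0.005}
    - {"rx": 0,"ry": 0,"rz": 0,"dx": 0.0135,"dy": -0.005,"dz": 0,"fingers": 0.005}
    - {"rx": 0,"ry": 0,"rz": 0,"dx": 0.007,"dy": -0.003,"dz": 0,"fingers": 0.005}
    - {"rx": 0,"ry": 0,"rz": 0,"dx": 0,"dy": 0,"dz": 0,"fingers": 0.005}
    - {"rx": 0,"ry": 0,"rz": 0,"dx": 0,"dy": 0,"dz": 0,"fingers": 0.005}

```text
time_s: 11.65
position: [0.4834, -0.1179, 0.1121]
tool_rot: [[0.206, 0.979, 0.001], [0.979, -0.206, -0.0], [-0.0, 0.001, -1.0]]
ft_force: [-0.4, 0.6, -3.8]
grip_width: 0.017
gripper_force: 78.1
```

```bash
python3 look.py 5 0.0743; python3 - <<'E'
from h import *
o=env.observe();print(o["wrist_torque"],o["ft_force"],o["gripper_force"])
w=cv2.imread("pics/wrist_5.png");s=cv2.imread("pics/side_5.png")[110:280,180:350]
cv2.imwrite("pics/f.png",np.hstack([cv2.resize(s,(480,480),interpolation=cv2.INTER_CUBIC),cv2.resize(w,(320,240)).__class__ and cv2.copyMakeBorder(cv2.resize(w,(320,240)),0,240,0,0,0)]))
E
```

```text
11.8 [ 0.4833 -0.1181  0.1119] [[ 0.2065  0.9785  0.0001]
 [ 0.9785 -0.2065 -0.0001]
 [-0.0001  0.0002 -1.    ]] [ 0.5003 -0.0399  0.2359]
carrier side 0.61 [285.2 237.7] [ 0.5444 -0.1296  0.0743]
carrier top 0.7 [258.6 214.9] [ 0.5397 -0.1361  0.0743]
carrier wrist 0.86 [391.5 263. ] [ 0.5421 -0.1342  0.0743]
carrier_handle side 0.91 [314.8 223.9] [ 0.4916 -0.129   0.1073]
carrier_handle wrist 0.75 [274.1 291.9] [ 0.4827 -0.1183  0.1073]
carrier_pocket side 0.93 [254.7 227.2] [ 0.6066 -0.1446  0.0803]
carrier_pocket top 0.56 [259.5 189.2] [ 0.5992 -0.1389  0.0803]
carrier_pocket wrist 0.7 [515.8 262.9] [ 0.602  -0.1437  0.0803]
ball_center side 0.6 [257.4 224.7] [ 0.5957 -0.1303  0.0928]
ball_center wrist 0.56 [527.  266.2] [ 0.5989 -0.1382  0.0928]
gauge_foot side 0.69 [252.5 193. ] [ 0.6045 -0.135   0.15  ]
gauge_foot top 0.56 [259.3 215.8] [ 0.535  -0.1428  0.15  ]
gauge side 0.88 [260.3 267.2] [ 0.5978 -0.1428  0.    ]
gauge top 0.73 [263.4 190.8] [ 0.6033 -0.1435  0.    ]
gauge wrist 0.66 [441.6 206.8] [ 0.6016 -0.1398  0.    ]
[ 0.04051992  0.15520134 -0.00404652] [-0.24677295 -0.06174059 -3.61008059] 78.16007494926453
```

View pics/f.png

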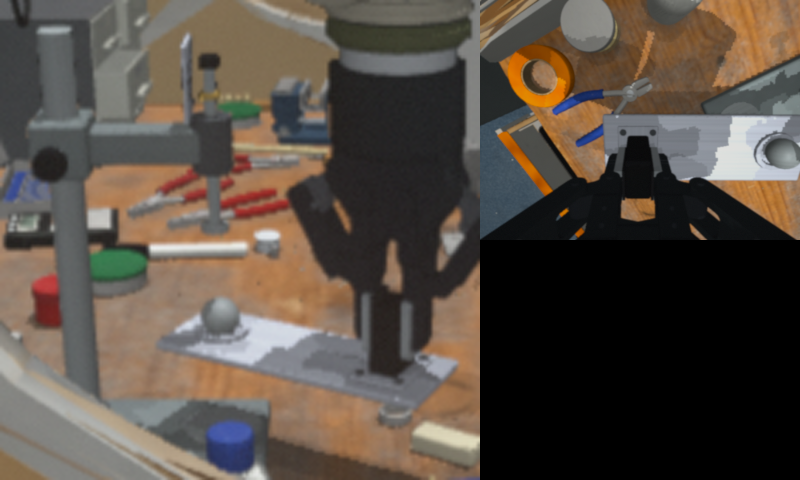

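```bash
python3 - <<'E'
from h import *
np.set_printoptions(precision=4,suppress=True)
s=env.get_image("side");w=env.get_image("wrist");t=env.get_image("top")
print("expect side ball",proj(s,(.6008,-.1428,.0932)),"foot",proj(s,(.6,-.1415,.15)),"seen ball 257.9,222.3 foot 256.2,190.7")
g=cv2.cvtColor(w["color"],6)
print("expect wrist",proj(w,(.6008,-.1428,.0932)))
c=cv2.HoughCircles(g[180:,450:],cv2.HOUGH_GRADIENT,1,30,param1=80,param2=15,minRadius=20,maxRadius=50)
for q in c[0][:4]: u=(q[0]+450,q[1]+180); print(u,q[2],at_z(w,u,.0932))
E
```

```text
expect side ball [257.1148 221.4241] foot [256.2074 191.9772] seen ball 257.9,222.3 foot 256.2,190.7
expect wrist [531.9207 276.1183]
(np.float32(521.5), np.float32(275.5)) 39.4 [ 0.596  -0.1415  0.0932]
```

>>> arm_command:
  deltas:
    - {"rx": 0,"ry": 0,"rz": 0,"dx": 0,"dy": 0.001,"dz": -0.003,"fingers": 0.005}
    - {"rx": 0,"ry": 0,"rz": 0,"dx": 0,"dy": 0,"dz": -0.006,"fingers": 0.005}
    - {"rx": 0,"ry": 0,"rz": 0,"dx": 0,"dy": 0,"dz": -0.008,"fingers": 0.005}
    - {"rx": 0,"ry": 0,"rz": 0,"dx": 0,"dy": 0,"dz": -0.008,"fingers": 0.005}
    - {"rx": 0,"ry": 0,"rz": 0,"dx": 0,"dy": 0,"dz": -0.007,"fingers": 0.005}
    - {"rx": 0,"ry": 0,"rz": 0,"dx": 0,"dy": 0,"dz": -0.004,"fingers": 0.005}
    - {"rx": 0,"ry": 0,"rz": 0,"dx": 0,"dy": 0,"dz": -0.002,"fingers": 0.005}
    - {"rx": 0,"ry": 0,"rz": 0,"dx": 0,"dy": 0,"dz": -0.001,"fingers": 0.005}
    - {"rx": 0,"ry": 0,"rz": 0,"dx": 0,"dy": 0,"dz": 0,"fingers": 0.005}
    - {"rx": 0,"ry": 0,"rz": 0,"dx": 0,"dy": 0,"dz": 0,"fingers": 0.005}

```text
time_s: 13.85
position: [0.484, -0.1175, 0.1508]
tool_rot: [[0.206, 0.979, -0.001], [0.979, -0.206, 0.0], [0.0, -0.001, -1.0]]
ft_force: [-0.2, -0.0, -3.3]
grip_width: 0.0171
gripper_force: 78.1
```

```bash
cat > st.py <<'E'
from h import *
import sys
np.set_printoptions(precision=4,suppress=True)
F=[];T=[]
s=env.get_image("side");cv2.imwrite(f"pics/side_{sys.argv[1]}.png",s["color"])
for i in range(6):
    w=env.get_image("wrist");o=env.observe();F.append(o["ft_force"]);T.append(o["wrist_torque"])
cv2.imwrite(f"pics/wrist_{sys.argv[1]}.png",w["color"])
print(o["time_s"],o["position"],np.mean(F,0),np.mean(T,0))
# rise of foot in side image: template of foot from side_5 (rest)
a=cv2.cvtColor(cv2.imread("pics/side_5.png"),6);b=cv2.cvtColor(s["color"],6)
for nm,(u0,u1,v0,v1) in {"foot":(249,263,183,194),"pointer/knob":(248,262,128,146),"sleeve":(246,264,150,172)}.items():
    R=cv2.resize(b[v0-16:v1+16,u0-4:u1+4],None,fx=8,fy=8,interpolation=2);Tm=cv2.resize(a[v0:v1,u0:u1],None,fx=8,fy=8,interpolation=2)
    _,m,_,l=cv2.minMaxLoc(cv2.matchTemplate(R,Tm,5));print(nm,round(m,2),l[0]/8-4,l[1]/8-16)
print("px for 10mm rise at foot:",proj(s,(.6,-.1415,.16))-proj(s,(.6,-.1415,.15)),"knob",proj(s,(.6,-.1415,.27))-proj(s,(.6,-.1415,.26)))
E
python3 st.py 6
```

```text
14.2 [ 0.4841 -0.1176  0.151 ] [-0.0952  0.0266 -3.155 ] [ 0.0234  0.148  -0.0217]
foot 1.0 0.0 0.0
pointer/knob 1.0 0.0 0.0
sleeve 0.99 0.0 0.0
px for 10mm rise at foot: [-0.1962 -5.4087] knob [-0.2183 -6.0196]
```

>>> arm_command:
  deltas:
    - {"rx": 0,"ry": 0,"rz": 0,"dx": 0,"dy": 0,"dz": -0.002,"fingers": 0.005}
    - {"rx": 0,"ry": 0,"rz": 0,"dx": 0,"dy": 0,"dz": -0.002,"fingers": 0.005}
    - {"rx": 0,"ry": 0,"rz": 0,"dx": 0,"dy": 0,"dz": -0.002,"fingers": 0.005}
    - {"rx": 0,"ry": 0,"rz": 0,"dx": 0,"dy": 0,"dz": -0.002,"fingers": 0.005}
    - {"rx": 0,"ry": 0,"rz": 0,"dx": 0,"dy": 0,"dz": -0.002,"fingers": 0.005}
    - {"rx": 0,"ry": 0,"rz": 0,"dx": 0,"dy": 0,"dz": 0,"fingers": 0.005}
    - {"rx": 0,"ry": 0,"rz": 0,"dx": 0,"dy": 0,"dz": 0,"fingers": 0.005}
    - {"rx": 0,"ry": 0,"rz": 0,"dx": 0,"dy": 0,"dz": 0,"fingers": 0.005}

```text
time_s: 15.0
position: [0.484, -0.1175, 0.1609]
tool_rot: [[0.206, 0.979, -0.0], [0.979, -0.206, 0.0], [0.0, -0.0, -1.0]]
ft_force: [-0.7, -0.5, -5.3]
grip_width: 0.0172
gripper_force: 78.1
```

```bash
python3 st.py 7
```

```text
15.35 [ 0.4841 -0.1176  0.161 ] [-0.3941 -0.0232 -5.515 ] [0.106  0.4076 0.0009]
foot 0.82 0.125 -0.5
pointer/knob 0.95 0.0 -2.125
sleeve 0.98 0.0 0.0
px for 10mm rise at foot: [-0.1962 -5.4087] knob [-0.2183 -6.0196]
```

>>> arm_command:
  deltas:
    - {"rx": 0,"ry": 0,"rz": 0,"dx": 0,"dy": 0,"dz": -0.002,"fingers": 0.005}
    - {"rx": 0,"ry": 0,"rz": 0,"dx": 0,"dy": 0,"dz": -0.002,"fingers": 0.005}
    - {"rx": 0,"ry": 0,"rz": 0,"dx": 0,"dy": 0,"dz": -0.0015,"fingers": 0.005}
    - {"rx": 0,"ry": 0,"rz": 0,"dx": 0,"dy": 0,"dz": 0,"fingers": 0.005}
    - {"rx": 0,"ry": 0,"rz": 0,"dx": 0,"dy": 0,"dz": 0,"fingers": 0.005}
    - {"rx": 0,"ry": 0,"rz": 0,"dx": 0,"dy": 0,"dz": 0,"fingers": 0.005}

```text
time_s: 15.95
position: [0.4841, -0.1176, 0.1665]
tool_rot: [[0.206, 0.979, -0.0], [0.979, -0.206, 0.0], [0.0, -0.0, -1.0]]
ft_force: [-0.0, -0.0, -5.9]
grip_width: 0.0173
gripper_force: 78.0
```

```bash
python3 st.py 8; python3 - <<'E'
from h import *
r=lambda f:cv2.resize(cv2.imread(f)[120:210,235:335],(400,360),interpolation=cv2.INTER_CUBIC)
w=cv2.resize(cv2.imread("pics/wrist_8.png"),(320,240));w5=cv2.resize(cv2.imread("pics/wrist_5.png"),(320,240))
bot=cv2.copyMakeBorder(np.hstack([w5,w]),0,0,80,80,0)
cv2.imwrite("pics/g.png",np.vstack([np.hstack([r("pics/side_5.png"),r("pics/side_8.png")]),bot]))
g=[cv2.cvtColor(cv2.imread(f"pics/wrist_{k}.png"),6) for k in(5,8)]
for (u,v) in [(250,230),(303,230),(535,202),(490,240)]:
    T=g[0][v-12:v+12,u-12:u+12];R=g[1][v-22:v+22,u-22:u+22]
    _,m,_,l=cv2.minMaxLoc(cv2.matchTemplate(R,T,5));print((u,v),round(m,2),l[0]-10,l[1]-10)
E
```

```text
16.3 [ 0.4841 -0.1176  0.1665] [ 0.1046 -0.0102 -6.2879] [0.0919 0.4096 0.0047]
foot 0.61 -3.375 0.25
pointer/knob 0.92 -0.125 -5.625
sleeve 0.98 0.0 0.0
px for 10mm rise at foot: [-0.1962 -5.4087] knob [-0.2183 -6.0196]
(250, 230) 1.0 0 0
(303, 230) 1.0 0 0
(535, 202) 0.88 10 -1
(490, 240) 0.98 0 -1
```

View pics/g.png

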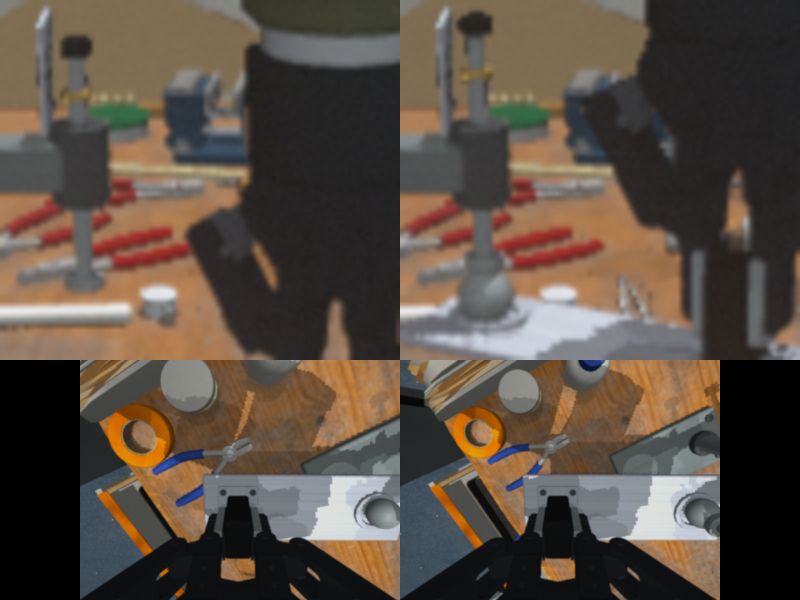

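```bash
python3 -c "
from rig import env
print(env.observe()['qvel'].round(2)); print(env.close_job())"
```

```text
[ 0.1  -0.12 -0.07 -0.04 -0.06 -0.01]
the job is handed in; nothing more can be done
None
```

The job is handed in at about 16 s: the gripper holds the carrier level and still by its handle, with the ball in its pocket under the gauge's foot. The foot is raised about 10 mm (9.3 mm from the picture, 10.3 mm from the arm's position), and no bystander was touched.

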